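Index the filling turntable to the cheese mould

TASK

The tall cheese mould on the white turntable has to be filled next. Using the upright black handle, turn the turntable a quarter turn, in whichever direction brings that mould under the lip of the steel chute, until it clicks into its stop, then let go. The mould and the low dish must stay standing in their places on the turntable.

Things in the scene. Friction and masses are not known exactly. Their poses are not given: they have to be found in the camera images.
- plate (a joint): Turntable angle (rad), 0 at the start, positive anticlockwise from above. White disc 268 mm across, 18 thick, top 50 mm above the table. A spring roller clicks between rim lugs at -1.57, 0, +1.57, pulling in from about 0.14 either side with 0.05 of play; turning out takes about 5 N at the handle, as does turning in, else about 1 N. End stops at -1.69 and 1.69: let go there, it springs back to the detent.
- hub (a point): Centre of the turntable's top face, on its vertical hinge axis, marked by a low steel cap 44 mm across and 6 mm high. The spring roller, its grey housing and the chute stand on the fixed base beside the fill point.
- handle (a point): Upright round black handle near the turntable's rim, 24 mm thick; this point is on its axis at the height to grip or push: 24 mm below its top, 65 mm above the turntable, 115 mm above the table. Black grip 65 mm long over a thin steel stem. It is 100 mm from the hinge axis, at the start on the side opposite to the chute, and goes round with the turntable.
- mould_center (a point): Centre (half-way up) of the tall white perforated cheese mould loose on the turntable: open cup 74 mm across its rim, 80 mm high, 95 mm from the hinge axis, a quarter turn to one side or the other of the fill point. Its z axis points up. An identical spare mould stands on the bare table; it is not the one meant.
- dish_center (a point): Centre (half-way up) of the low white dish, 74 mm across and 32 mm high, standing loose on the turntable on the other side, opposite to the mould. Its z axis points up.
- fill_point (a point): Fixed point under the steel chute's lip, level with the turntable's top, 95 mm from the hinge axis: middle of the station to be filled, empty at the start. The lip is 33 mm outward from it and 105 mm above the turntable's top; the chute, 74 mm wide, slopes up and outward on a post to 250 mm above the table.
Not all that is in view belongs to the job. Leave any purple look-alike of the part that bears mould_center alone.

How it is judged:
By the outcome, as a careful person would: the job done as asked, in the order asked, and still so for the second after the job is handed in, with the robot touching nothing.
It also fails if it takes over 38 s, if anything falls off the work surface, if the arm or the gripper's body presses on something with over 40 N, if the wrist force passes 120 N, or if a joint passes its speed limit or range.

ROBOT

A 6-joint arm with a two-finger parallel gripper is mounted at the origin on the work surface. World frame = base frame: x ahead of the robot, y to its left, z up, the work surface at z = 0. Lengths are in mm, angles in rad, forces in N, time in s.
With the tool pointing down it reaches from about 250 to 850 mm from the base axis. Payload 12.5 kg.
Tool frame: the origin (TCP) lies at the very end of the fingers, on their centre line; the grasp point (between the pads) lies 19 mm behind it; z points along the fingers, y is the direction in which the jaws open and shut (so a half turn about z gives the same grasp; the last joint's range is limited). The gripper opens to 93 mm and grips with 3 to 60 N. Pads are 15 mm wide; open, the fingers measure 128 mm over their backs; the gripper's body (75 mm by 188 mm) begins 65 mm behind the grasp point.
Start: joints at [-1.409, 0.351, 1.652, -0, 1.139, -0.085], TCP at [134.387, -533.315, 218.633] pointing down, gripper open.
Joint ranges: [-2.75, 2.75], [-0.79, 2.1], [0.01, 2.65], [-1.57, 4.71], [0.07, 3.14], [-2.87, 2.87]. Speed limits (rad/s): [2.22, 2.22, 2.79, 3.14, 3.14, 3.14].

INTERFACE

Orientations are given as a rotation vector (axis times angle).
In Python, from rig import bot, viewer, order gives the robot as it stands. The module is installed in compiled form; this text tells all that it offers.
- The arm moves only by the tool carry_out, never from a script. Its argument "targets" is a list of rows, each an object of numbers: "hand": the opening, from 0 (shut) to 1 (fully open); "x", "y", "z": the shift along the tool's x, y, z in m; "spin": the turn about the tool's z in degrees. A call has exactly 5 rows; each row is the pose to reach, as a shift and turn from the pose commanded when the call began, along the tool's axes at that moment; what a row does not reach only later rows make up. A row lasts 1/8 s, in which the tool goes at most 62.5 mm and 10.7 degrees, less where a joint would pass 70% of its speed; a pose out of reach is approached as far as the arm can. A call with a gripper value outside its range is refused whole. The fingers move at their own pace and stop on an object; "force" is the grip in N (left out, the last holds). Time passes only in rows, so rows that repeat a pose let the fingers close, or fill a call up. It gives the time, the measured TCP pose, the force and the opening at its end, in the units of the state.
- bot.observe(): the state, without advancing time (a new reading comes with each control period).
- viewer.capture(name): name is "side" or "top"; returns a dict with "image" (400x640x3 uint8, red, green, blue), "z_map" (400x640 float32, mm along the optical axis (not along the pixel's ray), 0 where there is no reading), "fovy" (degrees; the focal length in pixels is half the picture's height over the tangent of half this angle, whatever the lens; pixels are square), "cx", "cy" (the principal point, pixels), "k1" (the pictures are not rectified: a ray, as slopes to the right and down, at radius r is drawn at 1 + k1 r^2 times it, then the intrinsics apply), "pose" (4x4, takes a point from camera to world coordinates). Camera axes: x right, y down, z forward; pixel columns grow to the right and rows downward; lengths in mm; the calibration is good to about 2 mm. A picture is of the moment at which its call begins.
- order.job_done(): hands the job in, once; it reports no verdict.
The state is a dict: "time_s": time; "q": joint angles; "dq": joint speeds; "effort": joint torques, N m; "position": TCP position; "orientation": TCP orientation; "ft_force": force on the tool from outside, world axes, zero at the start; "wrist_torque": the same for the moment, N m; "gripper_width": finger opening in mm.
Only numpy, scipy, OpenCV 4.12 (cv2) and the standard library are available. Lean on these libraries where they do the work, as an engineer would, in place of code of your own. Each camera call takes 0.05 s, during which the arm holds its last target.

## Working session

There is one attempt and no reset: what is moved stays moved. The work goes in short steps, Python scripts to look and compute and a tool call to move; the robot and the scene stay as the last step left them, time stands still between calls to the robot, and variables do not carry over. Pictures are saved under pics/ and viewed, and the job is handed in when it is done.

Besides the shell and the picture viewer there is one more tool, called after ">>>" in YAML: its name, and indented under it one key for each argument. carry_out: Moves the arm, as the interface text tells. Its arguments: {"type":"object","properties":{"targets":{"type":"array"},"force":{"type":"number"}},"required":["targets"]}

```bash
mkdir -p pics; cat > h.py <<'E'
import numpy as np, cv2
from rig import bot, viewer, order
def cap(n):
    c=viewer.capture(n); np.savez(f'{n}.npz',**c); return c
def K(c):
    f=200/np.tan(np.radians(c['fovy'])/2)
    return np.array([[f,0,c['cx']],[0,f,c['cy']],[0,0,1.]]),np.array([float(c['k1']),0,0,0])
def rays(c,px):
    k,d=K(c); u=cv2.undistortPoints(np.array(px,float).reshape(-1,1,2),k,d).reshape(-1,2)
    return np.c_[u,np.ones(len(u))]
def onplane(c,px,z):
    P=np.array(c['pose']); r=rays(c,px)@P[:3,:3].T; o=P[:3,3]
    return o+r*((z-o[2])/r[:,2])[:,None]
def cloud(c):
    v,u=np.mgrid[0:400,0:640]; px=np.c_[u.ravel(),v.ravel()]
    P=np.array(c['pose']); p=rays(c,px)*c['z_map'].ravel()[:,None]
    return (p@P[:3,:3].T+P[:3,3]).reshape(400,640,3)
def proj(c,p):
    P=np.linalg.inv(np.array(c['pose'])); k,d=K(c)
    return cv2.projectPoints(np.array(p,float).reshape(-1,3),cv2.Rodrigues(P[:3,:3])[0],P[:3,3],k,d)[0].reshape(-1,2)
def save(c,f): cv2.imwrite('pics/'+f,c['image'][:,:,::-1])
E
python3 - <<'E'
from h import *
for n in('side','top'):
    c=cap(n); save(c,n+'0.png'); print(n,c['fovy'],c['k1'],np.round(c['pose'],3).tolist())
print(bot.observe())
E
```

```text
side 42.94574669840633 -0.16825026811047278 [[-0.879, -0.27, 0.393, 243.724], [-0.476, 0.456, -0.752, 656.192], [0.024, -0.848, -0.529, 540.404], [0.0, 0.0, 0.0, 1.0]]
top 54.92717798694079 -0.03626584693218816 [[-0.014, -0.991, 0.13, 516.364], [-0.999, 0.008, -0.045, 55.161], [0.043, -0.13, -0.991, 744.858], [0.0, 0.0, 0.0, 1.0]]
{'time_s': 0.1, 'q': array([-1.40860763e+00,  3.51178895e-01,  1.65232738e+00,  2.96923499e-05,
        1.13911515e+00, -8.46062388e-02]), 'dq': array([ 4.13052553e-04, -1.72245463e-03, -1.45263298e-03,  6.03658271e-04,
        6.99678444e-04, -6.36028126e-05]), 'effort': array([ 2.53111239e-04, -4.98030102e+01, -2.85703433e+01,  7.00407336e-02,
        2.38684838e-02, -5.14598105e-05]), 'position': array([ 134.34385149, -533.03216659,  218.16959875]), 'orientation': array([-3.11668577e+00, -3.86535458e-01,  2.03433153e-05]), 'ft_force': array([ 0.40453297, -0.45037185, -0.65356324]), 'wrist_torque': array([-0.03738243, -0.07599236,  0.03511715]), 'gripper_width': 93.0006506868132}
```

View pics/side0.png

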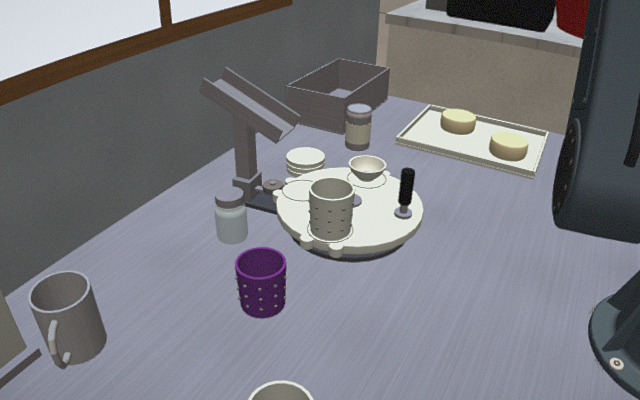

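View pics/top0.png

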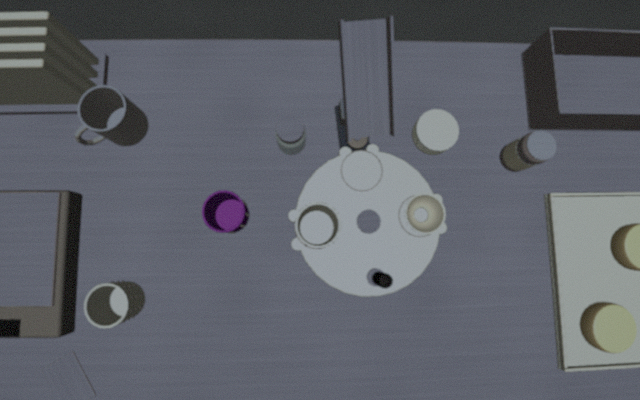

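The mould on the disc is at top-view pixel (317,226). The look-alikes are the spare at (107,305) on bare table and the purple one at (226,212). Only the first stands on the disc, so I'll confirm it in a crop and measure the points.

```bash
cat > m.py <<'E'
from h import *
def load(n): return dict(np.load(f'{n}.npz'))
def blobs(m,mn=20):
    n,l,s,ce=cv2.connectedComponentsWithStats(m.astype(np.uint8)); return [(s[i,4],ce[i],l==i) for i in range(1,n) if s[i,4]>mn]
E
python3 - <<'E'
from m import *
t,s=load('top'),load('side')
T=cloud(t);S=cloud(s)
# disc from top view points z 40..60
for nm,C,c in(('top',T,t),('side',S,s)):
    z=C[...,2]
    print(nm,'table z',np.median(z[(z>-15)&(z<15)]))
    m=(abs(z-50)<6)&(c['image'].min(2)>110)&(c['z_map']>0)
    b=max(blobs(m),key=lambda b:b[0]); p=C[b[2]]
    (ce,r)=cv2.minEnclosingCircle(p[:,:2].astype(np.float32)); print('disc',b[0],ce,r,np.median(p[:,2]))
    hull=cv2.convexHull(p[:,:2].astype(np.float32)); print(' ellipse',cv2.fitEllipse(hull))
    I=c['image'].astype(int)
    dk=(I.max(2)<45)&(z>60)&(z<150)&(c['z_map']>0)&(np.hypot(C[...,0]-ce[0],C[...,1]-ce[1])<140)
    for a,q,l in blobs(dk,15): print(' dark',a,q,C[l].mean(0),C[l].min(0),C[l].max(0))
    near=(np.hypot(C[...,0]-ce[0],C[...,1]-ce[1])<140)
    for lo,hi,w in((122,136,'mould rim'),(76,88,'dish rim')):
        for a,q,l in blobs(near&(z>lo)&(z<hi)&(I.max(2)>60),25): 
            p=C[l][:,:2].astype(np.float32); print(' ',w,a,q,cv2.minEnclosingCircle(p))
    mm=near&(z>52.5)&(z<60)
    for a,q,l in blobs(mm,80): print(' z55',a,q,C[l].mean(0))
im=t['image'][:,:,::-1][130:310,180:460]; cv2.imwrite('pics/tc.png',cv2.resize(im,None,fx=2.8,fy=2.8,interpolation=3))
im=s['image'][:,:,::-1][50:270,190:450]; cv2.imwrite('pics/sc.png',cv2.resize(im,None,fx=2.6,fy=2.6,interpolation=3))
E
```

```text
top table z 1.4827293993280932
disc 13198 (565.2916870117188, -61.26612854003906) 144.90557861328125 51.17555914229479
 ellipse ((567.1171875, -60.624839782714844), (270.47314453125, 280.0943908691406), 3.295121669769287)
 dark 199 [381.56281407 279.25628141] [467.28865499 -66.09446414 132.33982236] [457.22403956 -78.36408183  91.74498978] [476.89389953 -58.16219223 142.84135977]
  mould rim 398 [318.60050251 223.51256281] ((554.9353637695312, 32.85014343261719), 36.88335418701172)
  dish rim 428 [426.98831776 212.54906542] ((576.1088256835938, -155.94056701660156), 37.21569061279297)
  dish rim 40 [318.625 211.625] ((570.6246948242188, 31.89224624633789), 26.79343605041504)
 z55 251 [420.76494024 214.3187251 ] [ 575.86593595 -157.03366681   57.1302569 ]
 z55 477 [368.66666667 221.14884696] [564.59358586 -61.15588566  56.85557333]
 z55 899 [316.61067853 227.19911012] [554.87601434  32.79826576  56.38448606]
 z55 127 [371.69291339 275.66141732] [467.78892544 -63.78548228  56.51607634]
side table z -0.3695927685997731
disc 6433 (586.9898071289062, -56.14033889770508) 154.99468994140625 49.20094658163225
 ellipse ((580.1084594726562, -55.96582794189453), (273.7333068847656, 304.4026794433594), 89.35734558105469)
 dark 406 [406.04433498 186.11330049] [463.34173086 -60.00781226 111.61181124] [454.63796093 -74.09276141  74.63954649] [475.28466784 -54.38382398 139.50638102]
  mould rim 489 [331.64417178 190.05725971] ((555.053955078125, 35.69377517700195), 38.31344985961914)
  dish rim 253 [367.40711462 163.81422925] ((574.7762451171875, -155.45057678222656), 38.44133377075195)
  dish rim 245 [330.08979592 222.30204082] ((550.8034057617188, 45.324501037597656), 34.77796936035156)
 z55 127 [402.76377953 212.63779528] [464.58672476 -64.40266453  55.42570342]
 z55 143 [329.72727273 234.79020979] [543.79612993  59.12912751  56.27070933]
```

View pics/tc.png

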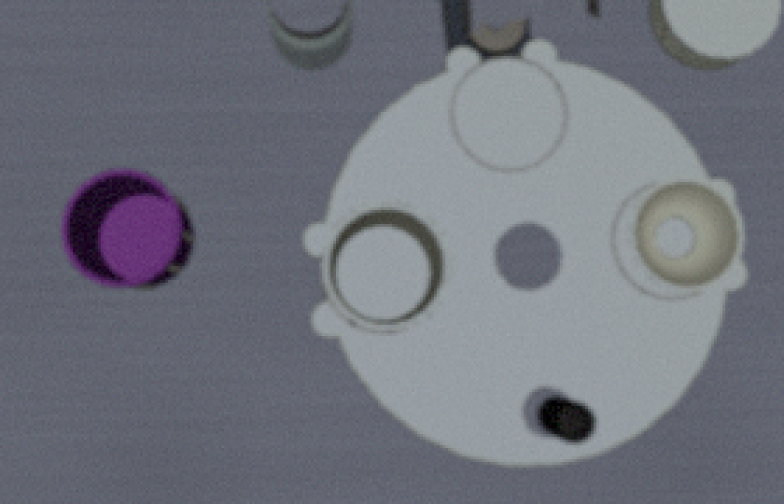

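View pics/sc.png

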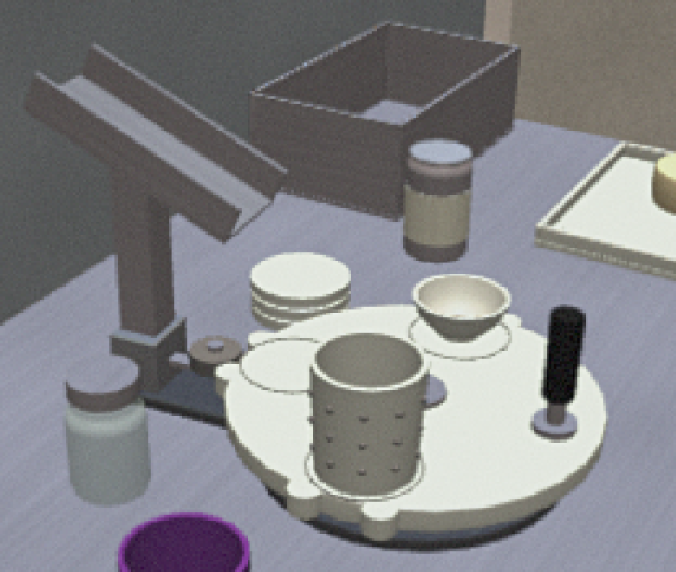

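The crops confirm it: the white mould stands on the disc, the spare and the purple one are off it. Next I'll refine the handle axis with the top face at z=139 and the side view.

```bash
python3 - <<'E'
from m import *
t,s=load('top'),load('side')
for nm,c in(('top',t),('side',s)):
    I=c['image'].astype(int); C=cloud(c)
    roi=np.zeros((400,640),bool); 
    if nm=='top': roi[262:295,360:400]=1
    else: roi[160:215,392:420]=1
    b=max(blobs(roi&(I.max(2)<60)),key=lambda b:b[0]); ys,xs=np.nonzero(b[2]); print(nm,b[0],xs.min(),xs.max(),ys.min(),ys.max())
    hi=b[2]&(C[...,2]>133); v,u=np.nonzero(hi)
    print(' topface px',u.mean(),v.mean(),len(u),onplane(c,[[u.mean(),v.mean()]],139),C[hi].mean(0))
    if nm=='side':
        for r in (175,180,185,190,195):
            x=xs[ys==r]; print(r,x.min(),x.max())
for p in([466,-71,139],[466,-66,139],[466,-71,52],[466,-66,52],[466,-66,115],[466,-71,115]): print(p,proj(t,p)[0],proj(s,p)[0])
im=t['image'][:,:,::-1][255:305,345:415]; cv2.imwrite('pics/th.png',cv2.resize(im*2,None,fx=10,fy=10,interpolation=0))
E
```

```text
top 215 372 391 272 286
 topface px 383.92 280.18666666666667 150 [[466.26315534 -68.5556482  139.        ]] [466.69532077 -67.66139251 143.57512683]
side 440 399 414 168 205
 topface px 407.6860465116279 171.98837209302326 86 [[463.48028394 -59.82118458 139.        ]] [462.11594636 -55.14882544 141.63661531]
175 401 413
180 401 413
185 401 412
190 400 411
195 400 410
[466, -71, 139] [385.47493535 280.32585058] [408.5981952  168.84784584]
[466, -66, 139] [382.30473017 280.39127707] [407.55970284 170.07434986]
[466, -71, 52] [375.29661818 276.41653343] [403.14623043 212.23746798]
[466, -66, 52] [372.51903087 276.47108258] [402.13027549 213.59114025]
[466, -66, 115] [379.33595634 279.20231036] [406.02592208 182.53346131]
[466, -71, 115] [382.38723524 279.14027728] [407.05846935 181.26744598]
```

View pics/th.png

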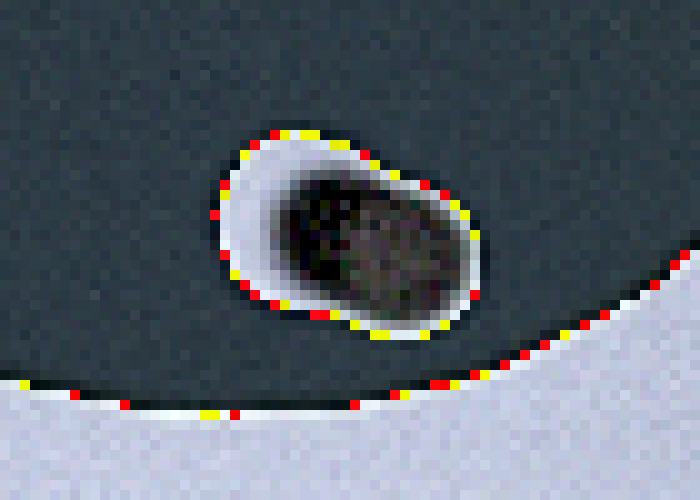

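```bash
cat > p.py <<'E'
from h import *
from scipy.spatial.transform import Rotation as R
def cur():
    o=bot.observe(); r=R.from_rotvec(o['orientation']).as_matrix(); return np.array(o['position']),r,o
def plan(wps):
    p,r,o=cur(); y0=np.degrees(np.arctan2(r[1,0],r[0,0]))
    print('t',o['time_s'],'pos',p.round(1),'yaw',y0.round(1),'tilt',r[:,2].round(4),'F',o['ft_force'].round(1),'q',o['q'].round(2),'w',round(o['gripper_width'],1))
    for w in wps:
        d=r.T@(np.array(w[:3])-p)/1000; print(' sh',d.round(4),'spin',round(-((w[3]-y0)),1))
HUB=np.array([565.3,-61.0]); TH0=185.6
def handle(a,rad=100): # a plate deg
    th=np.radians(TH0+a); return HUB+rad*np.array([np.cos(th),np.sin(th)])
E
python3 - <<'E'
from p import *
h=handle(0);print(h,handle(-90))
plan([[h[0],h[1],200,5.6+180]])
from m import load
t=load('top');C=cloud(t)
q=C[120:152,275:306].reshape(-1,3); q=q[q[:,2]>20]; print('bottle',q.min(0),q.max(0))
E
```

```text
[465.77726    -70.75828998] [555.54171002  38.52274   ]
t 0.1 pos [ 134.3 -533.   218.2] yaw 14.1 tilt [-1.e-04  1.e-03 -1.e+00] F [ 0.4 -0.5 -0.7] q [-1.41  0.35  1.65  0.    1.14 -0.08] w 93.0
 sh [ 0.4343 -0.3673  0.0186] spin -171.5
bottle [516.36364532  52.04100406  20.44424111] [742.30354184 105.30883999 744.85752731]
```

>>> carry_out:
  targets:
    - {"hand":1,"x":0.035,"y":-0.03,"z":0,"spin":-10}
    - {"hand":1,"x":0.08,"y":-0.067,"z":0,"spin":-20}
    - {"hand":1,"x":0.125,"y":-0.106,"z":0,"spin":-30}
    - {"hand":1,"x":0.17,"y":-0.144,"z":0,"spin":-40}
    - {"hand":1,"x":0.215,"y":-0.182,"z":0,"spin":-50}

```text
time_s: 0.72
position: [299.1, -302.6, 218.6]
orientation: [2.658, 1.675, 0.0]
ft_force: [1.5, -0.2, -0.8]
gripper_width: 93.3
```

```bash
python3 - <<'E'
from p import *
h=handle(0)
plan([[h[0],h[1],200,5.6+180]])
E
```

```text
t 0.725 pos [ 299.1 -302.6  218.6] yaw 64.4 tilt [ 1.e-04 -0.e+00 -1.e+00] F [ 1.5 -0.2 -0.8] q [-0.9   0.12  1.95  0.    1.07 -0.45] w 93.3
 sh [0.2811 0.0503 0.0186] spin -121.2
```

>>> carry_out:
  targets:
    - {"hand":1,"x":0.055,"y":0.01,"z":0,"spin":-10}
    - {"hand":1,"x":0.105,"y":0.019,"z":0,"spin":-20}
    - {"hand":1,"x":0.15,"y":0.027,"z":0,"spin":-30}
    - {"hand":1,"x":0.185,"y":0.033,"z":0,"spin":-40}
    - {"hand":1,"x":0.21,"y":0.038,"z":0,"spin":-50}

```text
time_s: 1.35
position: [424.7, -130.5, 218.5]
orientation: [-1.699, -2.642, 0.0]
ft_force: [0.4, -1.1, 0.3]
gripper_width: 93.0
```

```bash
python3 - <<'E'
from p import *
h=handle(0)
plan([[h[0],h[1],200,5.6+180]])
E
```

```text
t 1.35 pos [ 424.7 -130.5  218.5] yaw 114.5 tilt [-4.e-04  2.e-04 -1.e+00] F [ 0.4 -1.1  0.3] q [-0.4   0.16  1.91  0.    1.08 -0.83] w 93.0
 sh [0.0373 0.0621 0.0184] spin -71.1
```

>>> carry_out:
  targets:
    - {"hand":1,"x":0.008,"y":0.013,"z":0.004,"spin":-10}
    - {"hand":1,"x":0.017,"y":0.027,"z":0.008,"spin":-20}
    - {"hand":1,"x":0.026,"y":0.042,"z":0.012,"spin":-30}
    - {"hand":1,"x":0.033,"y":0.055,"z":0.015,"spin":-40}
    - {"hand":1,"x":0.037,"y":0.062,"z":0.018,"spin":-50}

```text
time_s: 1.98
position: [465.8, -72.2, 200.3]
orientation: [-0.423, -3.112, -0.0]
ft_force: [-0.3, 0.5, 0.7]
gripper_width: 92.7
```

>>> carry_out:
  targets:
    - {"hand":1,"x":0,"y":0,"z":0,"spin":-7}
    - {"hand":1,"x":0,"y":0,"z":0,"spin":-14}
    - {"hand":1,"x":0,"y":0,"z":0,"spin":-21}
    - {"hand":1,"x":0,"y":0,"z":0,"spin":-21}
    - {"hand":1,"x":0,"y":0,"z":0,"spin":-21}

```text
time_s: 2.6
position: [465.6, -72.8, 200.6]
orientation: [0.137, -3.138, -0.0]
ft_force: [-0.0, 0.1, 0.2]
gripper_width: 93.2
```

```bash
python3 - <<'E'
from p import *
h=handle(0)
plan([[h[0],h[1],200,5.6-180],[h[0],h[1],96,5.6-180]])
t=cap('top');s=cap('side');save(t,'t1.png');save(s,'s1.png')
E
```

```text
t 2.6 pos [465.6 -72.8 200.6] yaw -175.0 tilt [-2.e-04  1.e-04 -1.e+00] F [-0.   0.1  0.2] q [-0.25  0.23  1.87  0.    1.04 -1.91] w 93.2
 sh [-0.0004  0.002   0.0006] spin -0.6
 sh [-0.0004  0.002   0.1046] spin -0.6
```

View pics/s1.png

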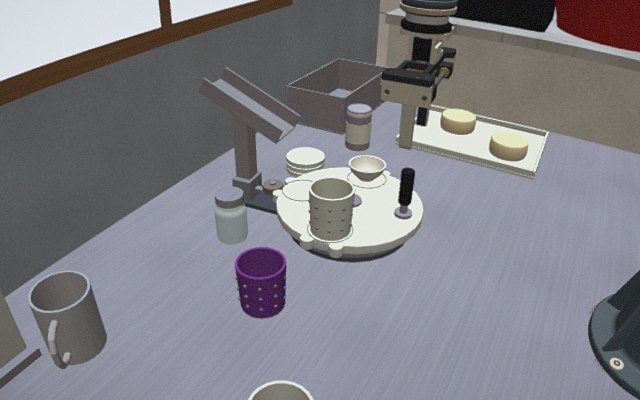

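The side view shows the fingertips at (405,147) and (422,125). They straddle (412,137), the spot above the handle's axis, so I'm descending.

>>> carry_out:
  targets:
    - {"hand":1,"x":0,"y":0.002,"z":0.025,"spin":0}
    - {"hand":1,"x":0,"y":0.002,"z":0.05,"spin":0}
    - {"hand":1,"x":0,"y":0.002,"z":0.075,"spin":0}
    - {"hand":1,"x":0,"y":0.002,"z":0.095,"spin":0}
    - {"hand":1,"x":0,"y":0.002,"z":0.105,"spin":0}

```text
time_s: 3.32
position: [465.1, -70.7, 94.8]
orientation: [0.139, -3.137, -0.001]
ft_force: [-0.6, 0.8, -0.3]
gripper_width: 93.1
```

>>> carry_out:
  targets:
    - {"hand":0.5,"x":0,"y":0,"z":0,"spin":0}
    - {"hand":0.35,"x":0,"y":0,"z":0,"spin":0}
    - {"hand":0.35,"x":0,"y":0,"z":0,"spin":0}
    - {"hand":0.33,"x":0,"y":0,"z":0,"spin":0}
    - {"hand":0.33,"x":0,"y":0,"z":0,"spin":0}
  force: 20

```text
time_s: 3.95
position: [465.5, -70.8, 95.8]
orientation: [-0.141, 3.138, -0.0]
ft_force: [0.3, 0.4, -0.6]
gripper_width: 47.7
```

```bash
python3 - <<'E'
from p import *
h=handle(0)
plan([[h[0],h[1],96,5.6-180]])
t=cap('top');s=cap('side')
im=s['image'][:,:,::-1][90:250,300:500]; cv2.imwrite('pics/s2.png',cv2.resize(im,None,fx=3.5,fy=3.5,interpolation=3))
E
```

```text
t 3.95 pos [465.5 -70.8  95.8] yaw -174.9 tilt [ 3.e-04 -1.e-04 -1.e+00] F [ 0.3  0.4 -0.6] q [-0.25  0.39  1.96  0.    0.79 -1.91] w 47.7
 sh [-0.0002  0.     -0.0002] spin -0.5
```

View pics/s2.png

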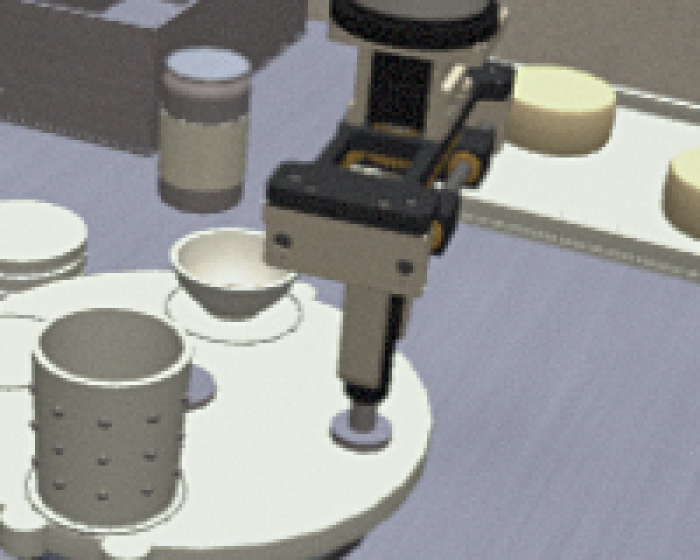

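The handle sits between the fingers, and its stem and foot are visible just below the tips. I'm closing now.

>>> carry_out:
  targets:
    - {"hand":0.25,"x":0,"y":0,"z":0,"spin":0}
    - {"hand":0.2,"x":0,"y":0,"z":0,"spin":0}
    - {"hand":0.1,"x":0,"y":0,"z":0,"spin":0}
    - {"hand":0.1,"x":0,"y":0,"z":0,"spin":0}
    - {"hand":0.1,"x":0,"y":0,"z":0,"spin":0}
  force: 25

```text
time_s: 4.68
position: [465.4, -70.8, 95.6]
orientation: [0.141, -3.138, -0.0]
ft_force: [-0.3, 0.9, -0.3]
gripper_width: 23.7
```

```bash
cat >> p.py <<'E'
def turn(angs):
    plan([[*handle(a),96,5.6-180+a] for a in angs])
E
python3 - <<'E'
from p import *
turn([-2,-4,-6,-9,-12])
E
```

```text
t 4.675 pos [465.4 -70.8  95.6] yaw -174.9 tilt [-1.e-04  0.e+00 -1.e+00] F [-0.3  0.9 -0.3] q [-0.25  0.39  1.96  0.    0.79 -1.91] w 23.7
 sh [-0.0004  0.0035 -0.0004] spin 1.5
 sh [-0.0005  0.007  -0.0004] spin 3.5
 sh [-0.0008  0.0105 -0.0004] spin 5.5
 sh [-0.0014  0.0157 -0.0004] spin 8.5
 sh [-0.0024  0.0208 -0.0004] spin 11.5
```

>>> carry_out:
  targets:
    - {"hand":0.1,"x":-0.0002,"y":0.0035,"z":0,"spin":2}
    - {"hand":0.1,"x":-0.0004,"y":0.007,"z":0,"spin":4}
    - {"hand":0.1,"x":-0.0007,"y":0.0105,"z":0,"spin":6}
    - {"hand":0.1,"x":-0.0013,"y":0.0157,"z":0,"spin":9}
    - {"hand":0.1,"x":-0.0022,"y":0.0208,"z":0,"spin":12}

```text
time_s: 5.3
position: [465.5, -49.8, 95.6]
orientation: [-0.191, -3.135, -0.0]
ft_force: [-2.0, 0.0, 1.3]
gripper_width: 23.8
```

```bash
python3 - <<'E'
from p import *
turn([-12,-15,-18,-21,-24,-27])
E
```

```text
t 5.3 pos [465.5 -49.8  95.6] yaw 173.0 tilt [-7.e-04  0.e+00 -1.e+00] F [-2.   0.   1.3] q [-0.21  0.39  1.97 -0.    0.79 -1.66] w 23.8
 sh [-0.0005 -0.     -0.0004] spin 359.4
 sh [-0.0006  0.0052 -0.0004] spin 362.4
 sh [-0.0009  0.0104 -0.0004] spin 365.4
 sh [-0.0015  0.0156 -0.0004] spin 368.4
 sh [-0.0025  0.0208 -0.0004] spin 371.4
 sh [-0.0036  0.0259 -0.0004] spin 374.4
```

>>> carry_out:
  targets:
    - {"hand":0.1,"x":-0.0002,"y":0.0052,"z":0,"spin":3}
    - {"hand":0.1,"x":-0.0006,"y":0.0104,"z":0,"spin":6}
    - {"hand":0.1,"x":-0.0012,"y":0.0156,"z":0,"spin":9}
    - {"hand":0.1,"x":-0.0022,"y":0.0208,"z":0,"spin":12}
    - {"hand":0.1,"x":-0.0034,"y":0.0259,"z":0,"spin":15}

```text
time_s: 5.92
position: [471.6, -24.1, 95.6]
orientation: [-0.598, -3.083, -0.0]
ft_force: [-4.1, 2.8, 3.8]
gripper_width: 23.6
```

```bash
python3 - <<'E'
from p import *
turn([-27,-30,-33,-36,-39,-42])
t=cap('top');save(t,'t3.png')
E
```

```text
t 5.925 pos [471.6 -24.1  95.6] yaw 158.1 tilt [-1.6e-03  4.0e-04 -1.0e+00] F [-4.1  2.8  3.8] q [-0.15  0.39  1.95  0.    0.8  -1.34] w 23.6
 sh [-0.0007 -0.0001 -0.0004] spin 359.5
 sh [-0.0008  0.0051 -0.0004] spin 362.5
 sh [-0.0011  0.0103 -0.0004] spin 365.5
 sh [-0.0018  0.0155 -0.0004] spin 368.5
 sh [-0.0027  0.0207 -0.0004] spin 371.5
 sh [-0.0039  0.0258 -0.0004] spin 374.5
```

View pics/t3.png

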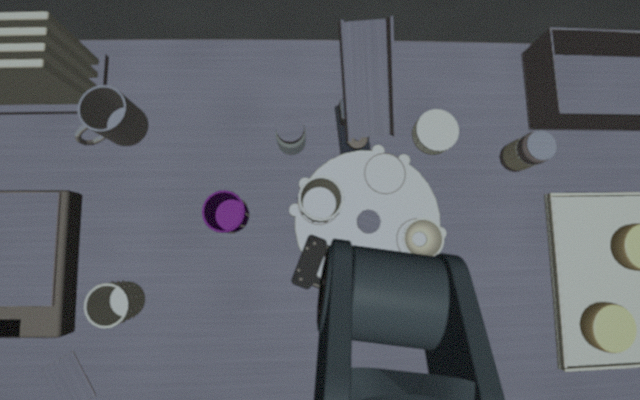

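The top view shows the plate turning clockwise as planned. The mould is now at (320,200), moving towards the fill point, and the dish at (422,240), both upright. I'll continue.

>>> carry_out:
  targets:
    - {"hand":0.1,"x":-0.0005,"y":0.0052,"z":0,"spin":3}
    - {"hand":0.1,"x":-0.0012,"y":0.0104,"z":0,"spin":6}
    - {"hand":0.1,"x":-0.0018,"y":0.0156,"z":0,"spin":9}
    - {"hand":0.1,"x":-0.0028,"y":0.0208,"z":0,"spin":12}
    - {"hand":0.1,"x":-0.004,"y":0.0259,"z":0,"spin":15}

```text
time_s: 6.6
position: [484.1, -1.1, 95.6]
orientation: [-0.994, -2.976, -0.0]
ft_force: [-9.0, 6.4, 9.4]
gripper_width: 23.7
```

```bash
python3 - <<'E'
from p import *
turn([-42,-57])
E
```

```text
t 6.6 pos [484.1  -1.1  95.6] yaw 143.1 tilt [-0.0035  0.0013 -1.    ] F [-9.   6.4  9.4] q [-0.1   0.41  1.92  0.    0.81 -1.03] w 23.7
 sh [-0.0009 -0.0001 -0.0004] spin 359.5
 sh [-0.004   0.0259 -0.0005] spin 374.5
```

>>> carry_out:
  targets:
    - {"hand":0.1,"x":0.0008,"y":0.0052,"z":0,"spin":3}
    - {"hand":0.1,"x":0.001,"y":0.0104,"z":0,"spin":6}
    - {"hand":0.1,"x":0.0008,"y":0.0156,"z":0,"spin":9}
    - {"hand":0.1,"x":0,"y":0.0208,"z":0,"spin":12}
    - {"hand":0.1,"x":-0.001,"y":0.026,"z":0,"spin":15}

```text
time_s: 7.22
position: [502.3, 18.2, 95.6]
orientation: [1.375, 2.824, -0.0]
ft_force: [1.6, -2.3, -1.2]
gripper_width: 23.5
```

```bash
python3 - <<'E'
from p import *
turn([-57,-72])
E
```

```text
t 7.225 pos [502.3  18.2  95.6] yaw 128.1 tilt [ 5.e-04 -3.e-04 -1.e+00] F [ 1.6 -2.3 -1.2] q [-0.06  0.44  1.88 -0.    0.82 -0.72] w 23.5
 sh [-0.0011 -0.0002 -0.0004] spin 359.5
 sh [-0.0043  0.0258 -0.0004] spin 374.5
```

>>> carry_out:
  targets:
    - {"hand":0.1,"x":-0.0001,"y":0.0052,"z":0,"spin":3}
    - {"hand":0.1,"x":-0.0005,"y":0.0104,"z":0,"spin":6}
    - {"hand":0.1,"x":-0.0011,"y":0.0156,"z":0,"spin":9}
    - {"hand":0.1,"x":-0.0021,"y":0.0208,"z":0,"spin":12}
    - {"hand":0.1,"x":-0.0033,"y":0.026,"z":0,"spin":15}

```text
time_s: 7.85
position: [524.5, 31.9, 95.6]
orientation: [-1.732, -2.62, 0.0]
ft_force: [-2.7, 0.3, 2.9]
gripper_width: 23.5
```

```bash
python3 - <<'E'
from p import *
turn([-72,-90])
E
```

```text
t 7.85 pos [524.5  31.9  95.6] yaw 113.1 tilt [-3.e-04  2.e-04 -1.e+00] F [-2.7  0.3  2.9] q [-0.03  0.47  1.82  0.    0.85 -0.43] w 23.5
 sh [-0.0014  0.0002 -0.0004] spin 359.5
 sh [-0.006   0.0311 -0.0004] spin 377.5
```

>>> carry_out:
  targets:
    - {"hand":0.1,"x":0.0002,"y":0.0035,"z":0,"spin":2}
    - {"hand":0.1,"x":0.0002,"y":0.007,"z":0,"spin":4}
    - {"hand":0.1,"x":0,"y":0.0105,"z":0,"spin":6}
    - {"hand":0.1,"x":-0.0005,"y":0.014,"z":0,"spin":8}
    - {"hand":0.1,"x":-0.001,"y":0.0175,"z":0,"spin":10}

```text
time_s: 8.48
position: [541.4, 37.7, 95.6]
orientation: [1.955, 2.459, 0.001]
ft_force: [1.3, 0.7, -0.8]
gripper_width: 23.6
```

```bash
python3 - <<'E'
from p import *
turn([-82,-90])
E
```

```text
t 8.475 pos [541.4  37.7  95.6] yaw 103.0 tilt [ 4.e-04  1.e-04 -1.e+00] F [ 1.3  0.7 -0.8] q [-0.02  0.5   1.78  0.    0.87 -0.24] w 23.6
 sh [-0.0016  0.     -0.0004] spin 359.4
 sh [-0.0024  0.014  -0.0004] spin 367.4
```

>>> carry_out:
  targets:
    - {"hand":0.1,"x":0,"y":0.0035,"z":0,"spin":2}
    - {"hand":0.1,"x":-0.0002,"y":0.007,"z":0,"spin":4}
    - {"hand":0.1,"x":-0.0006,"y":0.0105,"z":0,"spin":6}
    - {"hand":0.1,"x":-0.001,"y":0.014,"z":0,"spin":8}
    - {"hand":0.1,"x":-0.001,"y":0.0145,"z":0,"spin":8}

```text
time_s: 9.1
position: [555.5, 40.2, 95.7]
orientation: [-2.121, -2.317, -0.0]
ft_force: [0.3, 4.2, 0.5]
gripper_width: 23.3
```

```bash
python3 - <<'E'
from p import *
turn([-90])
t=cap('top');save(t,'t4.png');s=cap('side');save(s,'s4.png')
E
```

```text
t 9.1 pos [555.5  40.2  95.7] yaw 95.1 tilt [-1.e-04  4.e-04 -1.e+00] F [0.3 4.2 0.5] q [-0.01  0.52  1.74  0.    0.89 -0.1 ] w 23.3
 sh [-0.0017 -0.0001 -0.0003] spin 359.5
```

View pics/t4.png

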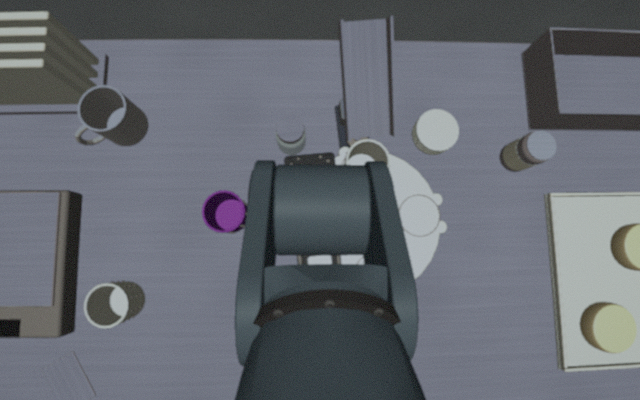

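View pics/s4.png

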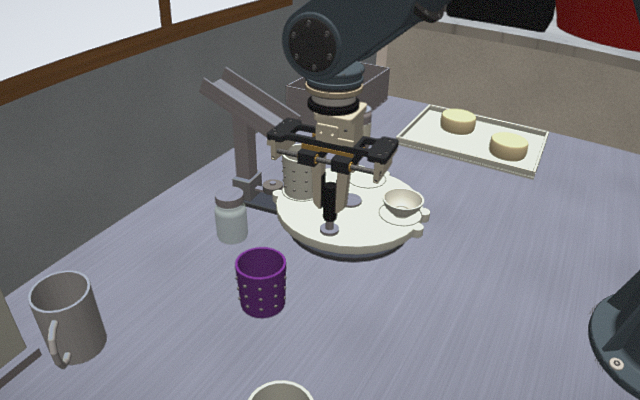

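The mould is now under the chute lip (side view 298,175), with the dish at (404,203) and the handle at (330,205). The TCP angle matches −90°. I'm releasing gently.

>>> carry_out:
  targets:
    - {"hand":0.35,"x":0,"y":0,"z":0,"spin":0}
    - {"hand":0.5,"x":0,"y":0,"z":0,"spin":0}
    - {"hand":0.6,"x":0,"y":0,"z":0,"spin":0}
    - {"hand":0.6,"x":0,"y":0,"z":0,"spin":0}
    - {"hand":0.6,"x":0,"y":0,"z":0,"spin":0}

```text
time_s: 9.82
position: [555.3, 39.9, 95.6]
orientation: [-2.12, -2.319, 0.0]
ft_force: [-0.3, 1.0, 0.4]
gripper_width: 55.7
```

```bash
python3 - <<'E'
from p import *
turn([-90])
s=cap('side')
im=s['image'][:,:,::-1][110:260,220:450]; cv2.imwrite('pics/s5.png',cv2.resize(im,None,fx=3.4,fy=3.4,interpolation=3))
E
```

```text
t 9.825 pos [555.3  39.9  95.6] yaw 95.1 tilt [-1.e-04 -1.e-04 -1.e+00] F [-0.3  1.   0.4] q [-0.01  0.52  1.74 -0.    0.89 -0.1 ] w 55.7
 sh [-0.0014  0.0001 -0.0004] spin 359.5
```

View pics/s5.png

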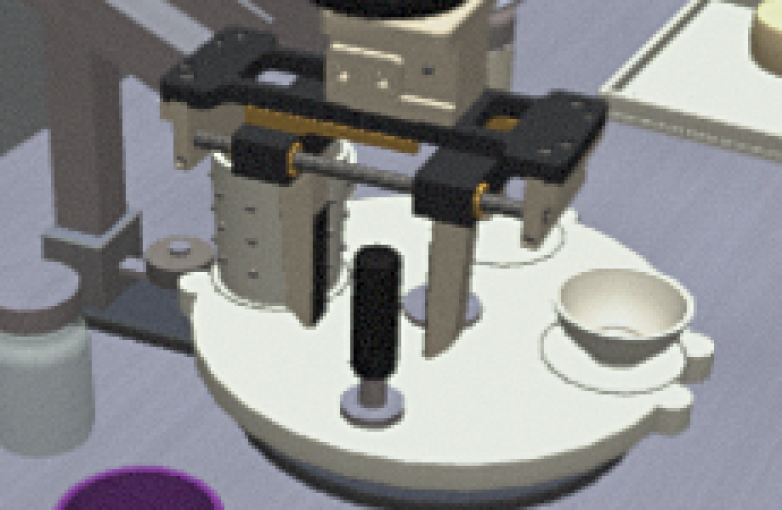

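The fingers are clear of the handle on both sides. I'll go up, then back towards the robot so the top camera can see.

>>> carry_out:
  targets:
    - {"hand":0.6,"x":0,"y":0,"z":-0.02,"spin":0}
    - {"hand":0.6,"x":0,"y":0,"z":-0.045,"spin":0}
    - {"hand":0.6,"x":0,"y":0,"z":-0.07,"spin":0}
    - {"hand":0.6,"x":0,"y":0,"z":-0.095,"spin":0}
    - {"hand":0.6,"x":0,"y":0,"z":-0.11,"spin":0}

```text
time_s: 10.5
position: [555.6, 39.9, 206.8]
orientation: [2.119, 2.318, 0.001]
ft_force: [-0.2, -0.3, -1.2]
gripper_width: 56.1
```

>>> carry_out:
  targets:
    - {"hand":0.6,"x":0,"y":-0.03,"z":-0.01,"spin":0}
    - {"hand":0.6,"x":0,"y":-0.075,"z":-0.01,"spin":0}
    - {"hand":0.6,"x":0,"y":-0.12,"z":-0.01,"spin":0}
    - {"hand":0.6,"x":0,"y":-0.165,"z":-0.01,"spin":0}
    - {"hand":0.6,"x":0,"y":-0.19,"z":-0.01,"spin":0}

```text
time_s: 11.12
position: [364.1, 22.9, 215.4]
orientation: [-2.119, -2.318, 0.001]
ft_force: [-0.0, -0.0, 0.1]
gripper_width: 55.8
```

```bash
python3 - <<'E'
from m import *
t=cap('top');s=cap('side');save(t,'t6.png');save(s,'s6.png')
print(bot.observe()['time_s'])
for nm,c in(('top',t),('side',s)):
    C=cloud(c);z=C[...,2];near=(np.hypot(C[...,0]-565,C[...,1]+61)<140);I=c['image']
    for lo,hi,w in((122,136,'mould rim'),(76,88,'dish rim'),(134,145,'handle')):
        for a,q,l in blobs(near&(z>lo)&(z<hi)&((I.max(2)<60) if w=='handle' else (I.max(2)>60)),40):
            ce,r=cv2.minEnclosingCircle(C[l][:,:2].astype(np.float32)); print(nm,w,a,q.round(),np.round(ce,1),round(r,1),'ang',np.degrees(np.arctan2(ce[1]+61,ce[0]-565.3)).round(1))
E
```

```text
11.225
top mould rim 414 [368. 160.] [659.  -50.3] 36.8 ang 6.5
top dish rim 86 [371. 157.] [660.6 -51.7] 31.2 ang 5.6
top dish rim 457 [381. 277.] [468.6 -71.7] 36.7 ang -173.7
top handle 141 [314. 226.] [553.   38.8] 10.5 ang 97.0
side mould rim 376 [302. 154.] [658.7 -46.8] 39.2 ang 8.7
side dish rim 211 [302. 183.] [657.1 -44.7] 35.3 ang 10.0
side dish rim 318 [403. 198.] [468.6 -70.3] 37.8 ang -174.5
side handle 83 [331. 186.] [552.8  44. ] 10.4 ang 96.8
```

View pics/t6.png

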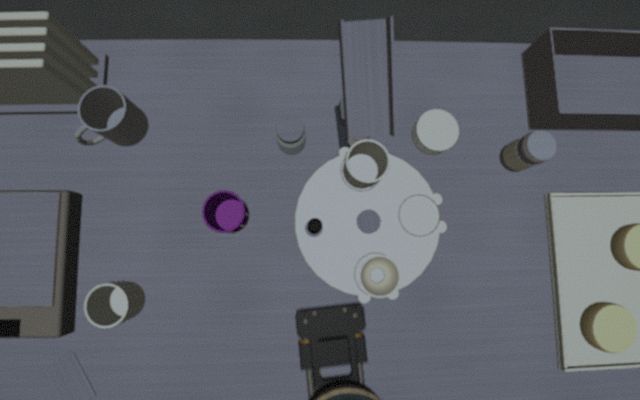

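View pics/s6.png

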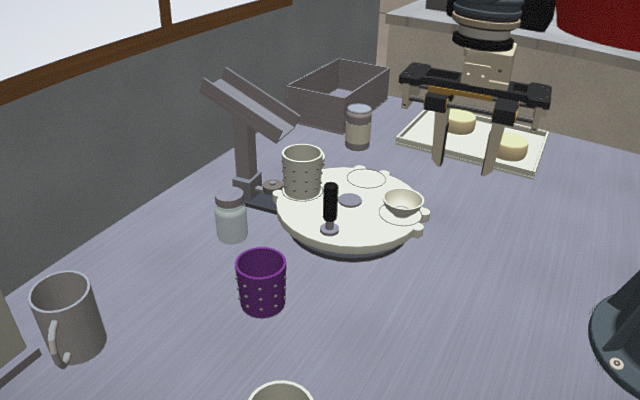

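```bash
python3 - <<'E'
from m import *
t=load('top')
# empty-ring centre: start read (361.5,170.5), now (419,215); lug pair at start (345,152),(373,150); now same station lugs (437,199),(443,228)
p=onplane(t,[[361.5,170.5],[419,215],[345,152],[373,150],[437,199],[443,228]],50)[:,:2]
a=np.degrees(np.arctan2(p[:,1]+61,p[:,0]-565.3)); print(p.round(1),a.round(1)); print('ring',a[1]-a[0],'lugs',a[4:].mean()-a[2:4].mean())
E
```

```text
[[ 659.   -51.8]
 [ 575.3 -155.9]
 [ 694.2  -22. ]
 [ 697.9  -74.5]
 [ 604.6 -191.2]
 [ 550.8 -199.6]] [  5.6 -84.   16.9  -5.8 -73.2 -96. ]
ring -89.61560671973889 lugs -90.10241371082103
```

The ring (−89.6°), lugs (−90.1°), mould (−89.6°) and dish (−90.2°) all agree on a quarter turn. I'm handing the job in.

```bash
python3 - <<'E'
from rig import order
order.job_done()
E
```

```text
the job is handed in; nothing more can be done
```

I gripped the black handle and turned the turntable a quarter turn clockwise. That brought the tall mould under the chute lip. I then let go and backed the arm well clear. The job was handed in at about 11.2 s, against the limit of 38 s.

- **Turn angle:** after release, the empty ring, the rim lugs, the mould and the dish gave turns of −89.6° to −90.2°. That is inside the detent's play of about 3°. The click itself can't be seen in the pictures; I took it from the angle.
- **Mould and dish:** both stand upright in their places, with the mould's centre at about (659, −50), 95 mm from the hub.
- **Forces:** after each move the wrist force read at most about 15 N. It peaked part-way round because I first corrected the turning radius in the wrong direction; the next move put that right.
- **Disagreement:** the side camera put the mould 2–4° further round than the top camera. It sees only part of the rim, so I relied on the top view.

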